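# Draw out the ring tray with the pull hook

## Robot

A 6-joint arm with a two-finger parallel gripper is mounted at the origin on the work surface. World frame = base frame: x ahead of the robot, y to its left, z up, the work surface at z = 0. Lengths are in m, angles in degrees, forces in N, time in s.
With the tool pointing down it reaches from about 0.4 to 0.825 m from the base axis. Payload 7 kg.
Tool frame: the origin (TCP) lies on the centre line of the jaws, within the pads' length; the fingertips stand 11 mm ahead of it and the grasp point (between the pads) lies 8 mm behind it; z points along the fingers, y is the line along which they close (so a half turn about z gives the same grasp; the last joint's range is limited). The gripper opens to 88 mm and grips with 3 to 60 N. Pads are 19 mm wide; open, the fingers measure 130 mm over their backs; the gripper's body (78 mm by 193 mm) begins 47 mm behind the grasp point.
Start: joints at [83.314, 20.546, 0.682, 0, -70.136, -16.507], TCP at [0.266, 0.62, 0.238] pointing down, gripper open.
Joint ranges: [-176.03, 176.03], [-82.01, 121.73], [-58.28, 71.71], [-173.87, 95.51], [-174.79, -0.11], [-173.66, 173.66]. Speed limits (degrees/s): [136.94, 136.94, 172.46, 180, 180, 180].

## Interface

Orientations are given as [roll, pitch, yaw] about the fixed x, y, z axes, in that order (R = Rz(yaw) Ry(pitch) Rx(roll)).
In Python, from plant import r, capture, camera_model, job gives the robot as it stands.
- The arm moves only by the tool drive_tool, never from a script. Its argument "increments" is a list that holds one entry, the list of rows, each a list of 5 numbers: the gripper's target within -1 to 1 (fully open at 1, half-way at 0, shut at -1), then the shift along the tool's x, y, z scaled (see below), then the turn about the tool's z scaled (see below). In form: [[[gripper, tx, ty, tz, roll], ...]]. A call has 1 to 5 rows; each row is the pose to reach, as a shift and turn from the pose commanded when the call began, along the tool's axes at that moment, turning the shorter way round; what a row does not reach only later rows make up. The controller multiplies each number of a shift by 120 mm and each number of a turn by 360 degrees. A row lasts 1/8 s, in which the tool goes at most 62.5 mm and 10.7 degrees, less where a joint would pass 70% of its speed; a pose out of reach is approached as far as the arm can. A call with a number of a shift or a turn outside -1 to 1 is refused whole. A call with a gripper value outside its range is refused whole. The fingers move at their own pace and stop on an object; "squeeze" is the grip in N (left out, the last holds). Time passes only in rows, so rows that repeat a pose let the fingers close. It gives the time, the measured TCP pose, the force, the opening and the grip force at its end, in the units of the state.
- r.get_state(): the state, without advancing time (a new reading comes with each control period).
- capture(name): name is "side" or "top" or "wrist"; returns the picture (480x640x3 uint8, red, green, blue); there is no depth.
- camera_model(name): a dict with "camera_matrix" (3x3 intrinsics, pixels), "k1" (the pictures are not rectified: a ray, as slopes to the right and down, at radius r is drawn at 1 + k1 r^2 times it, then the intrinsics apply), "rvec" (rotation vector, rad) and "tvec" (3), from world to camera coordinates, as OpenCV has them. Camera axes: x right, y down, z forward; pixel columns grow to the right and rows downward; lengths in m; the calibration is good to about 2 mm. A picture is of the moment at which its call begins: read the wrist's pose just before it. camera_model takes no time and is no camera call; for the wrist camera it gives the pose at the moment of the call.
- job.close_job(): hands the job in; it is judged then, once.
The state is a dict: "time_s": time; "joints": joint angles; "qd": joint speeds; "joint_torque": joint torques, N m; "tcp_pos": TCP position; "eef_rot": TCP orientation; "contact_force": force on the tool from outside, world axes, zero at the start; "moment": the same for the moment, N m; "gripper_width": finger opening in m; "gripper_force": force on a finger pad.
Only numpy, scipy, OpenCV 4.12 (cv2) and the standard library are available. Lean on these libraries where they do the work, as an engineer would, in place of code of your own. Each camera call takes 0.05 s, during which the arm holds its last target. There are 200 camera calls.

## Task

The ring tray under the overhanging ledge of the little counter cabinet has its pull eye too far back for a hand. Take the pull hook from its mat, reach it under the ledge, feel for the eye, catch it and gently draw the tray out all the way to its stop, using only the hook on the cabinet and never forcing it. Then unhook and lay the hook flat on its mat again, leaving the tray out and the things standing around where they are.

Things in the scene. Friction and masses are not known exactly. Their poses are not given: they have to be found in the camera images.
- case: Fixed wooden counter cabinet, glass showcase on top; 370 deep, 220 wide, 199 mm high. Origin: on the table below the middle of the ledge's front edge; x into the cabinet, y along the edge, z up. Ledge: x 0 to 80 mm, underside 85, top 103 mm above the table, open in front and at both sides; only the pull eye is under it. Showcase from x = 150 mm.
- tray (a joint): How far the ring tray is drawn out along case -x, m: 0 fully in, 0.120 at its hard stop; starts at 0 to 0.02. Open wooden box 160 wide, 46 mm high, on a slide with about 2.5 N drag; stays where it is left. Its front face is at case x = 80 mm minus the joint value. Eye and slide are delicate: a push or pull of over 15 N is forcing them.
- rail_mid (a point): Middle of the tray's front face, 45 mm above the table (axes as the case's). A brass pull eye is clamped firmly to a rail on this face, at an untold place: its plane is anywhere within 35 mm either side of this point along y. It must be felt for, or seen from the side.
- tool: Pull hook, about 110 g. Dark wooden handle 130 x 20 x 28 mm (x -80 to 50), then a straight 6 mm steel rod along +x, 14 mm above the handle's underside, to x = 150 mm; there it bends square to +y for 24 mm and ends in a short lip leaning back (tip x 145, y 29 mm). Origin: on the handle's underside, on the rod's line; z up as it lies.
- eye_out (a point): A point 19 mm out of that face (case -x), at the same height and y as rail_mid: as far out as the middle of the eye's hole. The eye is an upright loop of 6 mm wire standing out of the face; its hole is passed along y, and reaches 6 to 32 mm out of the face and 27 to 63 mm above the table. Outer bar's axis 35 mm out; foot plate 18 mm wide along y.
- tool_hook (a point): Middle of the hook's cross prong: 150 mm ahead, 12 mm to +y and 14 mm above the tool's origin.
- mat: Flat grey mat, fixed, 320 x 160 x 4 mm (x, y, z), on which the hook lies and must lie again; origin at the centre of its underside.
- loupe: Bystander: black loupe, 34 mm wide, 40 mm high, origin at the centre of its underside.
- cone: Bystander: white ring cone, 50 mm wide, 72 mm high, origin at the centre of its underside.
- ringbox: Bystander: black ring box, 55 x 55 x 40 mm, origin at the centre of its underside.
Mind the look-alikes: they are no part of the job. Of the things that look like the tool, take the one that is farthest to the robot's left at the start.

How it is judged (in metres and radians):
On the way, in this order (a step that is already met when the one before it is completed fails the run):
1. the hook is lifted off its mat (z of tool in the frame of mat above 0.015 m), for 0.2 s.
2. the tray is drawn out to its stop (within 4 mm) while the hook's prong is just in front of the ledge, where the eye then is (value of joint tray above 0.116 m and x of tool_hook in the frame of case between -0.08 and 0 m), for 0.1 s.
At the end, for the whole second after the job is handed in: The tray is out within 6 mm of its stop (joint above 0.114 m) and the hook lies flat (within 0.15 rad) and still on the mat, its origin over the mat and its hook prong at most 20 mm past the mat's edge (value of joint tray above 0.114 m and x of tool in the frame of mat between -0.16 and 0.16 m and y of tool in the frame of mat between -0.08 and 0.08 m and x of tool_hook in the frame of mat between -0.18 and 0.18 m and y of tool_hook in the frame of mat between -0.1 and 0.1 m and z of tool in the frame of mat below 0.01 m and angle between tool's own z axis and vertical below 0.15 rad and linear speed of tool below 0.02 m/s); the robot touches nothing.
It fails at once if the hook bears on the cabinet, its tray or its eye with more than 15 N (contact force between tool and case above 15 N).
It fails at once if the hand or arm touches the cabinet, its tray or its eye (only the hook may) (contact force between any of the fingers, the arm and case above 1 N).
It fails at once if a bystander is moved more than 20 mm (distance of any of loupe, cone, ringbox from where it was at the start of the episode above 0.02 m).
It also fails if it takes over 64 s, if anything falls off the work surface, if the arm or the gripper's body presses on something with over 40 N, if the wrist force passes 120 N, or if a joint passes its speed limit or range.

## Working session

There is one attempt and no reset: what is moved stays moved. The work goes in short steps, Python scripts to look and compute and a tool call to move; the robot and the scene stay as the last step left them, time stands still between calls to the robot, and variables do not carry over. Pictures are saved under pics/ and viewed, at most 10 in all, crops included, and the job is handed in when it is done.

Besides the shell and the picture viewer there is one more tool, called after "Request:" by a JSON object that holds its "fn" and its "kwargs". drive_tool: Moves the arm, as the interface text tells. Its arguments: {"type":"object","properties":{"increments":{"type":"array"},"squeeze":{"type":"number"}},"required":["increments"]}

```bash
mkdir -p pics; ls; cat > h.py <<'E'
import numpy as np, cv2
from plant import r, capture, camera_model, job
def save(n,f):
    m=camera_model(n); im=capture(n); cv2.imwrite('pics/'+f,im[:,:,::-1]); return im,m
def ray(m,px):
    K=np.array(m['camera_matrix']); u=(np.array(px,float)-K[:2,2])/[K[0,0],K[1,1]]
    rd=np.linalg.norm(u); rr=rd
    for _ in range(50): rr=rd/(1+m['k1']*rr*rr)
    u=u*(rr/rd if rd>0 else 1)
    R,_=cv2.Rodrigues(np.array(m['rvec'],float)); t=np.array(m['tvec'],float).ravel()
    d=R.T@np.array([u[0],u[1],1]); return -R.T@t,d
def onz(m,px,z):
    o,d=ray(m,px); return o+d*(z-o[2])/d[2]
def proj(m,p):
    R,_=cv2.Rodrigues(np.array(m['rvec'],float)); c=R@np.array(p,float)+np.array(m['tvec'],float).ravel()
    u=c[:2]/c[2]; u=u*(1+m['k1']*u@u); K=np.array(m['camera_matrix']); return u*[K[0,0],K[1,1]]+K[:2,2]
E
python3 - <<'E'
from h import *
for n in ('top','side','wrist'):
    im,m=save(n,n+'0.png'); print(n,ray(m,(320,240)))
print(r.get_state())
E
```

```text
pics
top (array([ 0.43783604, -0.1921441 ,  1.2737572 ]), array([ 0.13105718,  0.02861136, -0.99099658]))
side (array([-0.18964588, -0.34181306,  0.70599861]), array([ 0.75667252,  0.18480168, -0.62777043]))
wrist (array([0.33390577, 0.59098252, 0.38391869]), array([-0.2541698 ,  0.10174676, -0.96181031]))
{'time_s': 0.15, 'joints': array([ 8.33146969e+01,  2.05810134e+01,  6.45952515e-01, -1.27552154e-02,
       -7.01362775e+01, -1.65096522e+01]), 'qd': array([ 0.08086086, -0.15717902,  0.17283795,  0.11504728,  0.04676241,
       -0.00888736]), 'joint_torque': array([-5.43012266e-04, -5.83274925e+01,  2.93290669e+01,  7.00113371e+00,
        8.80835170e-03, -1.05875831e-04]), 'tcp_pos': array([0.26572096, 0.62011296, 0.236856  ]), 'eef_rot': array([ 1.79928195e+02, -8.77629709e-03, -2.31992913e+01]), 'contact_force': array([-0.65701202, -0.32193227, -0.17175299]), 'moment': array([-0.02667503, -0.01948172,  0.03030235]), 'gripper_force': 0.0, 'gripper_width': 0.08738254376927103}
```

View pics/top0.png

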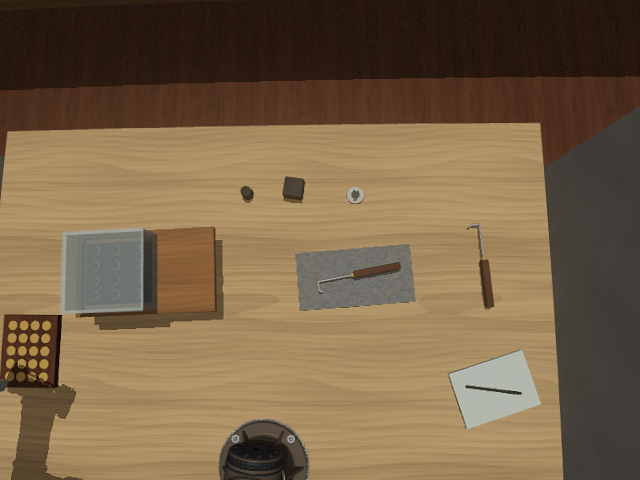

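View pics/side0.png

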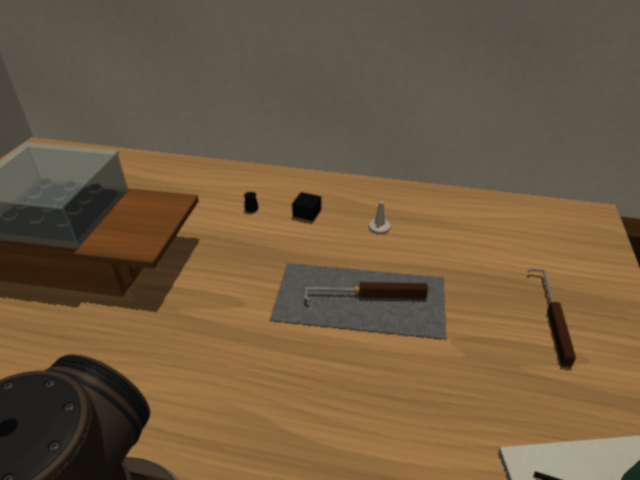

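```bash
python3 - <<'E'
from h import *
im=cv2.imread('pics/top0.png'); mt=camera_model('top'); ms=camera_model('side')
hsv=cv2.cvtColor(im,cv2.COLOR_BGR2HSV)
# cabinet ledge top at z=.103 (orange brown)
print('ledge corners',[onz(mt,p,.103).round(4) for p in [(215,227),(215.5,313)]])
print('showcase',[onz(mt,p,.199).round(4) for p in [(62,234),(143,229),(144,311),(65,313)]])
print('mat',[onz(mt,p,.004).round(4) for p in [(296,253),(410,244),(415,301),(300,311)]])
# handle mask
c=hsv[240:315,292:420]; b=im[240:315,292:420].astype(int)
mk=((b[:,:,2]-b[:,:,0]>25)).astype(np.uint8)
n,l,s,ce=cv2.connectedComponentsWithStats(mk)
k=[i for i in range(1,n) if s[i,4]>50]; print(s[k],ce[k])
mk=((hsv[...,1]>110)&(hsv[...,2]<110)).astype(np.uint8); mk[:240]=0; mk[310:]=0; mk[:,:345]=0; mk[:,:345]=0; mk[:,412:]=0
n,l,s,ce=cv2.connectedComponentsWithStats(mk); k=[i for i in range(1,n) if s[i,4]>50]; print(s[k],ce[k])
for i in k:
    pts=np.argwhere(l==i)[:,::-1].astype(np.float32); print(cv2.minAreaRect(pts), cv2.boxPoints(cv2.minAreaRect(pts)))
for n,p in dict(handR=(401,266),handL=(353,274.5),corner=(319,283),tip=(321,291),loupe=(247,193),box=(293,188),cone=(355,195)).items(): print(n,onz(mt,p,.018).round(4))
s=cv2.imread('pics/side0.png')
A=cv2.resize(s[180:320,0:210],None,fx=3.8,fy=3.8,interpolation=cv2.INTER_CUBIC)
A=np.clip(A.astype(float)*1.8,0,255).astype(np.uint8)
cv2.imwrite('pics/sidecrop.png',A)
B=cv2.resize(im[235:320,290:420],None,fx=6,fy=6,interpolation=cv2.INTER_CUBIC); cv2.imwrite('pics/topcrop.png',B)
E
```

```text
ledge corners [array([0.6291, 0.1169, 0.103 ]), array([0.4063, 0.1098, 0.103 ])]
showcase [array([0.5995, 0.4718, 0.199 ]), array([0.6101, 0.2683, 0.199 ]), array([0.4135, 0.2565, 0.199 ]), array([0.4081, 0.4506, 0.199 ])]
mat [array([ 0.5695, -0.0881,  0.004 ]), array([ 0.5926, -0.4074,  0.004 ]), array([ 0.4344, -0.4165,  0.004 ]), array([ 0.4087, -0.0996,  0.004 ])]
[[   0    0  128   75 3026]
 [  58   22   51   16  345]] [[65.2495043  36.83344349]
 [83.76521739 29.72463768]]
[[354 263  47  15 322]] [[376.51242236 269.66770186]]
((376.6469421386719, 269.6640930175781), (6.9118146896362305, 46.87192153930664), 79.11447143554688) [[352.98004 270.69617]
 [399.00854 261.84454]
 [400.31384 268.63202]
 [354.28534 277.48364]]
handR [ 0.5301 -0.3785  0.018 ]
handL [ 0.5076 -0.2462  0.018 ]
corner [ 0.4849 -0.1527  0.018 ]
tip [ 0.463  -0.1581  0.018 ]
loupe [0.7398 0.0506 0.018 ]
box [ 0.7529 -0.08    0.018 ]
cone [ 0.7309 -0.2549  0.018 ]
```

View pics/sidecrop.png

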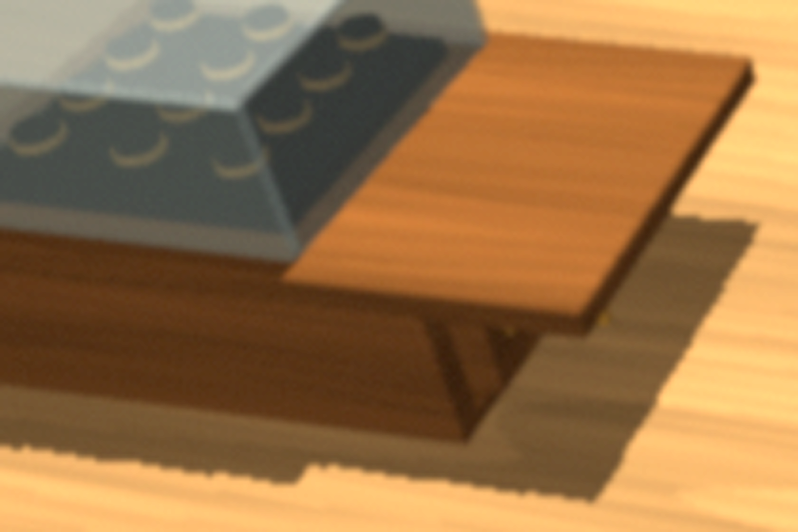

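View pics/topcrop.png

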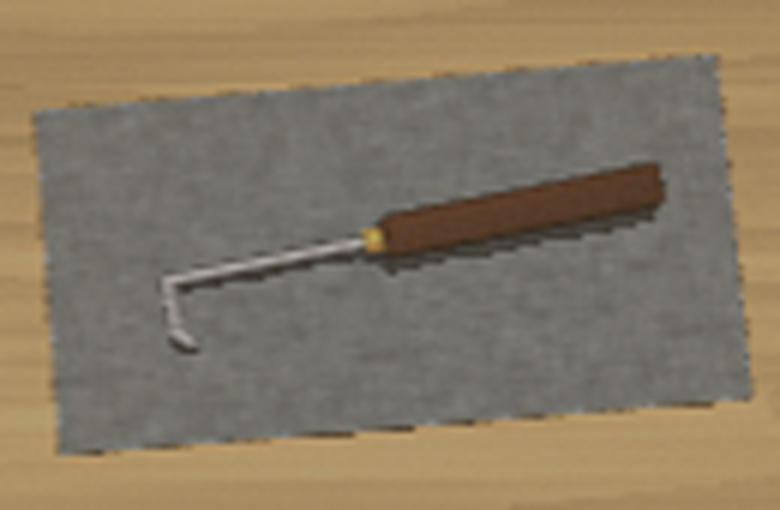

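The side crop shows two brass specks of the eye just beyond the ledge's lower edge (full-picture px about (159,265) and (134,267)). The hook is on the mat, prong to the left and bent toward the robot (corner px (319,283)); I'll refine the cabinet pose and the eye rays.

```bash
cat >> h.py <<'E'
def unrect(m,P,z): return np.array([onz(m,p,z) for p in P])
E
python3 - <<'E'
from h import *
im=cv2.imread('pics/top0.png'); mt=camera_model('top'); ms=camera_model('side')
hsv=cv2.cvtColor(im,cv2.COLOR_BGR2HSV)
mk=((hsv[...,1]>140)&(hsv[...,2]>100)).astype(np.uint8); mk[:220]=0; mk[320:]=0; mk[:,:150]=0; mk[:,225:]=0
# front edge
rows=[y for y in range(232,309)]; F=[(np.max(np.where(mk[y])[0])+.5,y) for y in rows]
cols=range(165,208); T=[(x,np.min(np.where(mk[:,x])[0])-.5) for x in cols]; Bo=[(x,np.max(np.where(mk[:,x])[0])+.5) for x in cols]
L={}
for n,P in (('front',F),('far',T),('near',Bo)):
    W=unrect(mt,P,.103)[:,:2].astype(np.float32); v=cv2.fitLine(W,cv2.DIST_HUBER,0,.001,.001).ravel(); L[n]=v
    print(n,v,np.degrees(np.arctan2(v[1],v[0])))
def X(a,b):
    A=np.c_[a[:2],-b[:2]]; s=np.linalg.solve(A,b[2:]-a[2:]); return a[2:]+s[0]*a[:2]
a,b=X(L['front'],L['far']),X(L['front'],L['near']); print(a,b,np.linalg.norm(a-b))
cy=(b-a)/np.linalg.norm(b-a); cx=np.array([cy[1],-cy[0]]); O=(a+b)/2; print('O',O,'yaw',np.degrees(np.arctan2(cx[1],cx[0])))
s=cv2.imread('pics/side0.png'); h2=cv2.cvtColor(s,cv2.COLOR_BGR2HSV)
print('proj ledge near corner bottom/top',[proj(ms,[*b,z]).round(1) for z in(.085,.103)], 'far',[proj(ms,[*a,z]).round(1) for z in(.085,.103)])
for y in range(258,272): print(y,[tuple(map(int,h2[y,x])) for x in list(range(155,164))],'|',[tuple(map(int,h2[y,x])) for x in range(128,140)])
for p in [(159.2,264.7),(133.7,266.8)]:
    o,d=ray(ms,p); 
    for xc in (.08,.07,.06,.045,.042,.035,.025):
        k=((xc-(o[:2]-O)@cx)/(d[:2]@cx)); q=o+k*d; print(p,xc,'y',round(float((q[:2]-O)@cy),4),'z',q[2].round(4))
E
```

```text
front [0.99898934 0.0449475  0.5053846  0.11594655] 2.5761697
far [ 0.03436063 -0.9994095   0.6275234   0.1788686 ] -88.03089
near [ 0.04618558 -0.9989329   0.4091106   0.19347434] -87.35281
[0.6294948  0.12153063] [0.4128875  0.11178482] 0.21682641
O [0.5211911  0.11665773] yaw 92.576164
proj ledge near corner bottom/top [array([154.5, 269.5]), array([152.4, 262. ])] far [array([198.9, 201.8]), array([197.5, 194.7])]
258 [(14, 188, 72), (14, 189, 54), (14, 187, 45), (13, 190, 39), (15, 198, 40), (14, 172, 46), (15, 158, 55), (16, 148, 62), (17, 149, 65)] | [(13, 186, 89), (14, 184, 90), (14, 187, 90), (13, 183, 92), (13, 186, 93), (13, 182, 94), (14, 184, 94), (14, 187, 94), (14, 185, 95), (13, 185, 95), (14, 183, 95), (14, 181, 96)]
259 [(14, 190, 59), (15, 198, 45), (15, 198, 40), (14, 190, 39), (15, 182, 42), (15, 162, 52), (16, 150, 61), (15, 145, 65), (16, 145, 65)] | [(13, 185, 77), (14, 186, 78), (14, 188, 80), (14, 186, 81), (13, 185, 84), (14, 188, 84), (14, 184, 86), (13, 185, 87), (14, 188, 87), (14, 185, 88), (14, 189, 89), (14, 185, 91)]
260 [(12, 191, 48), (14, 193, 41
[... 3684 characters left out ...]
195, 38), (13, 189, 35), (14, 199, 32), (13, 193, 33), (14, 199, 32), (12, 188, 34), (14, 204, 35), (13, 191, 36), (13, 189, 35), (13, 195, 38), (15, 188, 42)]
(159.2, 264.7) 0.08 y -0.0295 z -0.0364
(159.2, 264.7) 0.07 y -0.0145 z -0.0217
(159.2, 264.7) 0.06 y 0.0005 z -0.007
(159.2, 264.7) 0.045 y 0.0231 z 0.015
(159.2, 264.7) 0.042 y 0.0276 z 0.0194
(159.2, 264.7) 0.035 y 0.0381 z 0.0297
(159.2, 264.7) 0.025 y 0.0531 z 0.0443
(133.7, 266.8) 0.08 y 0.0545 z 0.0318
(133.7, 266.8) 0.07 y 0.0679 z 0.0451
(133.7, 266.8) 0.06 y 0.0813 z 0.0584
(133.7, 266.8) 0.045 y 0.1013 z 0.0784
(133.7, 266.8) 0.042 y 0.1053 z 0.0824
(133.7, 266.8) 0.035 y 0.1147 z 0.0917
(133.7, 266.8) 0.025 y 0.128 z 0.105
```

Request:
{"fn": "drive_tool", "kwargs": {"increments": [[[1,0.4,0.5,-0.5,0],[1,0.788,1,-0.5,0],[1,0.788,1,-0.5,0]]]}}

```text
time_s: 0.52
tcp_pos: [0.3058, 0.4709, 0.2984]
eef_rot: [-180.0, 0.0, -23.2]
contact_force: [-0.2, 0.9, 0.9]
gripper_width: 0.0874
gripper_force: 0.0
```

Request:
{"fn": "drive_tool", "kwargs": {"increments": [[[1,0.4,0.5,0,0],[1,0.788,1,0,0],[1,0.788,1,0,0]]]}}

```text
time_s: 0.9
tcp_pos: [0.3453, 0.3225, 0.2979]
eef_rot: [-180.0, 0.0, -23.3]
contact_force: [-0.1, 0.4, -0.1]
gripper_width: 0.0875
gripper_force: 0.0
```

Request:
{"fn": "drive_tool", "kwargs": {"increments": [[[1,0.4,0.5,0,0],[1,0.788,1,0,0],[1,0.788,1,0,0]]]}}

```text
time_s: 1.27
tcp_pos: [0.385, 0.1756, 0.2977]
eef_rot: [-180.0, -0.0, -23.3]
contact_force: [-0.1, -0.5, 0.5]
gripper_width: 0.0875
gripper_force: 0.0
```

Request:
{"fn": "drive_tool", "kwargs": {"increments": [[[1,0.4,0.5,0,0],[1,0.788,1,0,0],[1,0.788,1,0,0]]]}}

```text
time_s: 1.65
tcp_pos: [0.4247, 0.028, 0.2976]
eef_rot: [-180.0, -0.0, -23.3]
contact_force: [-0.2, 0.6, 0.3]
gripper_width: 0.0877
gripper_force: 0.0
```

Request:
{"fn": "drive_tool", "kwargs": {"increments": [[[1,0.4,0.5,0,0],[1,0.788,1,0,0],[1,0.788,1,0,0]]]}}

```text
time_s: 2.02
tcp_pos: [0.4646, -0.1198, 0.2972]
eef_rot: [180.0, 0.0, -23.3]
contact_force: [-0.2, 0.1, -0.0]
gripper_width: 0.0875
gripper_force: 0.0
```

Request:
{"fn": "drive_tool", "kwargs": {"increments": [[[1,0.4,0.5,0.4,0.154],[1,0.8,1,0.8,0.154],[1,0.8,1,0.8,0.154],[1,0.8,1,0.8,0.154],[1,0.8,1,0.8,0.154]]]}}

```text
time_s: 2.65
tcp_pos: [0.505, -0.2662, 0.2001]
eef_rot: [179.9, 0.1, -77.3]
contact_force: [0.1, 0.5, 1.4]
gripper_width: 0.0875
gripper_force: 0.0
```

```bash
python3 - <<'E'
from h import *
im,m=save('wrist','w1.png'); s=r.get_state(); print(s['tcp_pos'],s['eef_rot'],m['camera_matrix'])
hsv=cv2.cvtColor(im,cv2.COLOR_RGB2HSV)
mk=((hsv[...,1]>100)&(hsv[...,2]<120)&((hsv[...,0]<12)|(hsv[...,0]>170))).astype(np.uint8)
n,l,st,ce=cv2.connectedComponentsWithStats(mk)
for i in range(1,n):
    if st[i,4]>800: print(st[i],ce[i],cv2.boxPoints(cv2.minAreaRect(np.argwhere(l==i)[:,::-1].astype(np.float32))))
E
```

```text
[ 0.50510112 -0.26587279  0.20051125] [ 1.79904195e+02  3.74486053e-02 -7.78530352e+01] [[384.48964749   0.         317.89464777]
 [  0.         384.48964749 239.25222017]
 [  0.           0.           1.        ]]
```

View pics/w1.png

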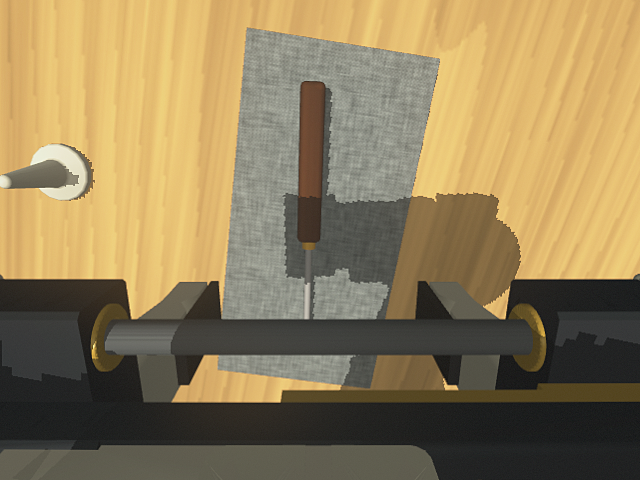

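The wrist picture shows the handle between the open fingers, axis nearly vertical: butt at (312,82), front end at (310,242), bright cone well off to the left.

```bash
python3 - <<'E'
from h import *
m=camera_model('wrist'); s=r.get_state()
a=onz(m,(312.5,83),.030); b=onz(m,(309.5,242),.030); d=(b-a)[:2]; L=np.linalg.norm(d); d/=L
print(a,b,L,'yaw',np.degrees(np.arctan2(d[1],d[0])))
g=b[:2]-70*.001*d; t=s['tcp_pos']; y=np.radians(s['eef_rot'][2]); e=g-t[:2]
print('grasp',g,'tx',e@[np.cos(y),np.sin(y)],'ty',e@[np.sin(y),-np.cos(y)],t,s['eef_rot'],'origin',b[:2]-.05*d)
E
```

```text
[ 0.53252643 -0.37153481  0.03      ] [ 0.50871651 -0.24611405  0.03      ] 0.12766080222738532 yaw 100.74914038767656
grasp [ 0.52177216 -0.31488577] tx 0.051423558243936164 ty -0.005984477377894446 [ 0.50510112 -0.26587279  0.20051125] [ 1.79904195e+02  3.74486053e-02 -7.78530352e+01] origin [ 0.51804197 -0.29523671]
```

Request:
{"fn": "drive_tool", "kwargs": {"increments": [[[1,0.22,-0.03,0.3,0.002],[1,0.43,-0.05,0.7,0.002],[1,0.43,-0.05,1,0.002],[1,0.43,-0.05,1,0.002]]]}}

```text
time_s: 3.2
tcp_pos: [0.5207, -0.3137, 0.0785]
eef_rot: [179.7, 0.2, -77.5]
contact_force: [-0.2, 0.3, 1.6]
gripper_width: 0.0877
gripper_force: 0.0
```

Request:
{"fn": "drive_tool", "kwargs": {"increments": [[[1,0,0,0.3,0],[1,0,0,0.5,0],[1,0,0,0.51,0],[1,0,0,0.51,0]]]}}

```text
time_s: 3.7
tcp_pos: [0.524, -0.3145, 0.0223]
eef_rot: [-179.9, -0.1, -77.5]
contact_force: [0.1, -0.1, 0.7]
gripper_width: 0.0878
gripper_force: 0.0
```

Request:
{"fn": "drive_tool", "kwargs": {"increments": [[[-1,0,0,0,0],[-1,0,0,0,0],[-1,0,0,0,0],[-1,0,0,0,0],[-1,0,0,0,0]]], "squeeze": 40}}

```text
time_s: 4.32
tcp_pos: [0.5226, -0.3143, 0.0203]
eef_rot: [180.0, 0.0, -77.6]
contact_force: [0.0, 0.3, 0.3]
gripper_width: 0.0432
gripper_force: 0.0
```

Request:
{"fn": "drive_tool", "kwargs": {"increments": [[[-1,0,0,0,0.004],[-1,0,0,0,0.004],[-1,0,0,0,0.004],[-1,0,0,0,0.004],[-1,0,0,0,0.004]]]}}

```text
time_s: 4.95
tcp_pos: [0.5226, -0.3143, 0.0203]
eef_rot: [180.0, 0.0, -79.1]
contact_force: [0.7, 0.2, -0.5]
gripper_width: 0.0199
gripper_force: 40.0
```

Request:
{"fn": "drive_tool", "kwargs": {"increments": [[[-1,0,0,-0.2,0],[-1,0,0,-0.5,0],[-1,0,0,-0.5,0]]]}}

```text
time_s: 5.32
tcp_pos: [0.5246, -0.3149, 0.0833]
eef_rot: [-179.7, -0.2, -79.0]
contact_force: [0.1, -0.2, -0.6]
gripper_width: 0.0197
gripper_force: 40.0
```

```bash
python3 - <<'E'
from h import *
mt=camera_model('top'); s0=r.get_state()
im,m=save('side','s2.png'); im2,_=save('top','t2.png')
print(s0['tcp_pos'],s0['eef_rot'],s0['gripper_width'],s0['gripper_force'],s0['contact_force'])
A=cv2.resize(im2[225:325,270:430],None,fx=3.7,fy=3.7,interpolation=cv2.INTER_CUBIC)
B=cv2.resize(im[220:350,240:460],None,fx=2.7,fy=2.7,interpolation=cv2.INTER_CUBIC)
h=max(A.shape[0],B.shape[0]); w=max(A.shape[1],B.shape[1])
Z=np.zeros((A.shape[0]+B.shape[0],w,3),np.uint8); Z[:A.shape[0],:A.shape[1]]=A; Z[A.shape[0]:,:B.shape[1]]=B
print(Z.shape,A.shape); Z=Z[:,:]; Z=cv2.resize(Z,None,fx=.8,fy=.8); cv2.imwrite('pics/c2.png',Z[:,:,::-1])
E
```

```text
[ 0.52456625 -0.31492195  0.08328457] [-1.79733228e+02 -1.51537804e-01 -7.90357424e+01] 0.019718091232797694 39.98798131942749 [ 0.1404794  -0.19738537 -0.59486385]
(721, 594, 3) (370, 592, 3)
```

View pics/c2.png

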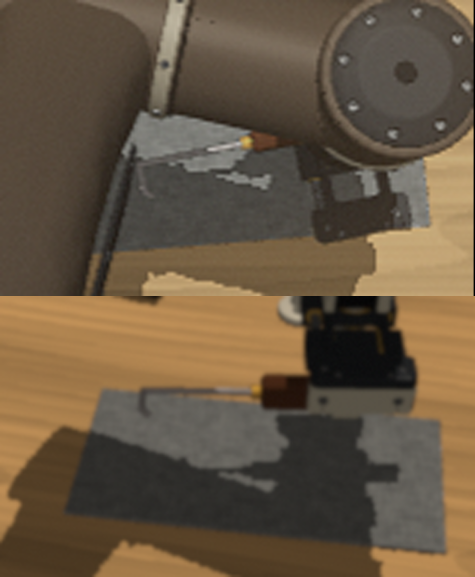

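Hook held, level, roughly 45 mm clear of the mat. Carry it to in front of the ledge, on the side away from the eye.

Request:
{"fn": "drive_tool", "kwargs": {"increments": [[[-1,-0.45,-0.25,0,0],[-1,-0.9,-0.51,0,0],[-1,-0.9,-0.51,0,0]]]}}

```text
time_s: 5.8
tcp_pos: [0.5629, -0.1931, 0.0792]
eef_rot: [179.9, 0.0, -78.8]
contact_force: [-0.8, 0.4, -0.6]
gripper_width: 0.02
gripper_force: 40.0
```

Request:
{"fn": "drive_tool", "kwargs": {"increments": [[[-1,-0.4,-0.25,0,0.0233],[-1,-0.8,-0.51,0.15,0.0233],[-1,-0.9,-0.51,0.3,0.0233],[-1,-0.9,-0.51,0.3,0.0233]]]}}

```text
time_s: 6.3
tcp_pos: [0.5998, -0.0786, 0.0418]
eef_rot: [179.7, -0.0, -87.4]
contact_force: [0.2, -0.4, -1.6]
gripper_width: 0.0197
gripper_force: 40.0
```

```bash
cat >> h.py <<'E'
O=np.array([.520,.1155]); yw=np.radians(92.5)
cx=np.array([np.cos(yw),np.sin(yw)]); cy=np.array([-np.sin(yw),np.cos(yw)])
def st():
    s=r.get_state(); e=s['tcp_pos'][:2]-O; psi=np.radians(s['eef_rot'][2]); hd=-np.array([np.cos(psi),np.sin(psi)])
    c=s['tcp_pos'][:2]+.1676*hd-O
    f=s['contact_force']; print('t',round(s['time_s'],2),'corner case x,y',round(c@cx,4),round(c@cy,4),'rod z',round(s['tcp_pos'][2]-.002,4),'yaw err',round(np.degrees(psi)+180-92.5,2),'F case',(f[:2]@cx).round(2),(f[:2]@cy).round(2),f[2].round(2),'M',s['moment'].round(2))
    return s
E
python3 - <<'E'
from h import *
st()
im,m=save('side','s3.png'); im2,mt=save('top','t3.png')
s=r.get_state();psi=np.radians(s['eef_rot'][2]); hd=-np.array([np.cos(psi),np.sin(psi)])
c=np.array([*(s['tcp_pos'][:2]+.1676*hd),s['tcp_pos'][2]-.002]); hf=np.array([*(s['tcp_pos'][:2]+.0676*hd),s['tcp_pos'][2]-.002])
p=proj(m,c); q=proj(mt,c); print(p,q,'handle front',proj(m,hf),proj(mt,hf))
A=cv2.resize(im2[210:330,140:340],None,fx=3,fy=3,interpolation=cv2.INTER_CUBIC)
B=cv2.resize(im[180:330,80:320],None,fx=2.5,fy=2.5,interpolation=cv2.INTER_CUBIC)
Z=np.vstack([A,B]); cv2.imwrite('pics/c3.png',cv2.resize(Z,None,fx=.8,fy=.8)[:,:,::-1]); print(Z.shape)
E
```

```text
t 6.3 corner case x,y -0.0298 -0.071 rod z 0.0398 yaw err 0.11 F case -0.36 -0.14 -1.61 M [-0.01 -0.02 -0.05]
[210.25761352 229.97668395] [230.95135513 243.13585029] handle front [256.08583759 235.01311721] [267.24578764 241.26892601]
(735, 600, 3)
```

View pics/c3.png

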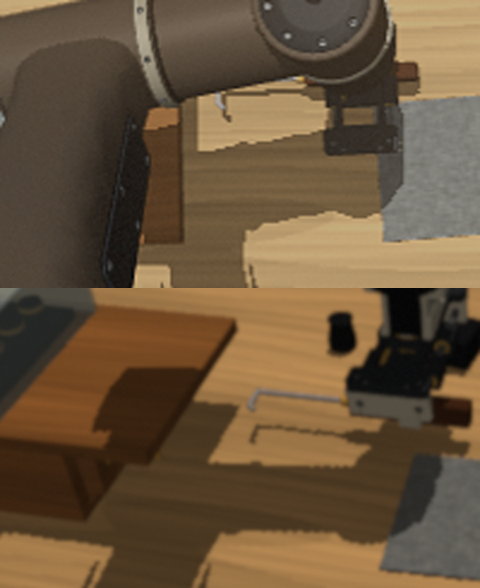

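Request:
{"fn": "drive_tool", "kwargs": {"increments": [[[-1,-0.2,0,-0.04,0],[-1,-0.4,0,-0.04,0],[-1,-0.6,0,-0.04,0],[-1,-0.6,0,-0.04,0]]]}}

```text
time_s: 6.9
tcp_pos: [0.5991, -0.007, 0.0501]
eef_rot: [-179.9, 0.0, -87.4]
contact_force: [-0.3, 0.3, -1.0]
gripper_width: 0.0204
gripper_force: 40.0
```

```bash
python3 -c "
from h import *
st()"
```

```text
t 6.9 corner case x,y 0.0417 -0.0735 rod z 0.0481 yaw err 0.07 F case 0.26 0.25 -0.98 M [-0.05 -0.08  0.01]
```

Request:
{"fn": "drive_tool", "kwargs": {"increments": [[[-1,-0.03,0,0,0],[-1,-0.05,0,0,0],[-1,-0.05,0,0,0]]]}}

```text
time_s: 7.28
tcp_pos: [0.5984, -0.0015, 0.0492]
eef_rot: [-180.0, -0.0, -87.5]
contact_force: [-0.1, -0.0, -1.1]
gripper_width: 0.0198
gripper_force: 40.0
```

Request:
{"fn": "drive_tool", "kwargs": {"increments": [[[-1,-0.02,0,0,0],[-1,-0.04,0,0,0],[-1,-0.04,0,0,0]]]}}

```text
time_s: 7.65
tcp_pos: [0.5982, 0.0039, 0.0491]
eef_rot: [180.0, -0.0, -87.4]
contact_force: [-0.2, 0.3, -1.1]
gripper_width: 0.0201
gripper_force: 40.0
```

Request:
{"fn": "drive_tool", "kwargs": {"increments": [[[-1,-0.02,0,0,0],[-1,-0.035,0,0,0],[-1,-0.035,0,0,0]]]}}

```text
time_s: 8.02
tcp_pos: [0.598, 0.0081, 0.0492]
eef_rot: [-180.0, 0.0, -87.4]
contact_force: [0.4, 0.7, -1.0]
gripper_width: 0.0197
gripper_force: 40.0
```

Request:
{"fn": "drive_tool", "kwargs": {"increments": [[[-1,-0.02,0,0,0],[-1,-0.035,0,0,0],[-1,-0.035,0,0,0]]]}}

```text
time_s: 8.4
tcp_pos: [0.5978, 0.0122, 0.0492]
eef_rot: [-180.0, 0.0, -87.4]
contact_force: [0.1, 0.5, -1.1]
gripper_width: 0.0196
gripper_force: 40.0
```

Request:
{"fn": "drive_tool", "kwargs": {"increments": [[[-1,-0.01,0,0,0],[-1,-0.025,0,0,0],[-1,-0.025,0,0,0]]]}}

```text
time_s: 8.78
tcp_pos: [0.5977, 0.0152, 0.0492]
eef_rot: [-180.0, -0.0, -87.4]
contact_force: [0.5, -0.5, -1.1]
gripper_width: 0.0199
gripper_force: 40.0
```

Request:
{"fn": "drive_tool", "kwargs": {"increments": [[[-1,-0.01,0,0,0],[-1,-0.025,0,0,0],[-1,-0.025,0,0,0]]]}}

```text
time_s: 9.15
tcp_pos: [0.5976, 0.0182, 0.0492]
eef_rot: [-180.0, 0.0, -87.4]
contact_force: [-0.6, 0.3, -0.6]
gripper_width: 0.0198
gripper_force: 40.0
```

Request:
{"fn": "drive_tool", "kwargs": {"increments": [[[-1,-0.01,0,0,0],[-1,-0.025,0,0,0],[-1,-0.025,0,0,0]]]}}

```text
time_s: 9.52
tcp_pos: [0.5974, 0.0212, 0.0492]
eef_rot: [-180.0, 0.0, -87.4]
contact_force: [0.2, -0.3, -1.9]
gripper_width: 0.0195
gripper_force: 40.0
```

Request:
{"fn": "drive_tool", "kwargs": {"increments": [[[-1,-0.01,0,0,0],[-1,-0.02,0,0,0],[-1,-0.02,0,0,0]]]}}

```text
time_s: 9.9
tcp_pos: [0.5973, 0.0234, 0.0492]
eef_rot: [180.0, -0.0, -87.5]
contact_force: [1.2, -1.9, -1.0]
gripper_width: 0.0196
gripper_force: 40.0
```

Face touched at TCP y≈0.023 (−1.9 N). Back off 14 mm, then sweep along +y.

Request:
{"fn": "drive_tool", "kwargs": {"increments": [[[-1,0.05,0,0,0],[-1,0.117,0,0,0],[-1,0.117,0,0,0]]]}}

```text
time_s: 10.28
tcp_pos: [0.5979, 0.0087, 0.0491]
eef_rot: [180.0, 0.0, -87.5]
contact_force: [0.1, 0.6, -1.7]
gripper_width: 0.0196
gripper_force: 40.0
```

Request:
{"fn": "drive_tool", "kwargs": {"increments": [[[-1,0,0.06,0,0],[-1,0,0.12,0,0],[-1,0,0.18,0,0],[-1,0,0.24,0,0],[-1,0,0.3,0,0]]]}}

```text
time_s: 10.9
tcp_pos: [0.5615, 0.0079, 0.0493]
eef_rot: [-180.0, 0.0, -87.4]
contact_force: [-0.7, 0.1, -0.8]
gripper_width: 0.0198
gripper_force: 40.0
```

```bash
python3 -c "
from h import *
st()"
```

```text
t 10.9 corner case x,y 0.0583 -0.0366 rod z 0.0473 yaw err 0.05 F case 0.11 0.68 -0.77 M [ 0.03 -0.01  0.04]
```

Request:
{"fn": "drive_tool", "kwargs": {"increments": [[[-1,0,0.03,0,0],[-1,0,0.06,0,0],[-1,0,0.09,0,0],[-1,0,0.12,0,0],[-1,0,0.12,0,0]]]}}

```text
time_s: 11.52
tcp_pos: [0.5473, 0.0072, 0.0492]
eef_rot: [180.0, -0.0, -87.5]
contact_force: [0.5, -0.3, -0.5]
gripper_width: 0.0198
gripper_force: 40.0
```

Request:
{"fn": "drive_tool", "kwargs": {"increments": [[[-1,0,0.02,0,0],[-1,0,0.04,0,0],[-1,0,0.06,0,0],[-1,0,0.08,0,0],[-1,0,0.08,0,0]]]}}

```text
time_s: 12.15
tcp_pos: [0.5378, 0.0068, 0.0492]
eef_rot: [180.0, 0.0, -87.5]
contact_force: [0.4, 0.4, -0.8]
gripper_width: 0.02
gripper_force: 40.0
```

Request:
{"fn": "drive_tool", "kwargs": {"increments": [[[-1,0,0.02,0,0],[-1,0,0.04,0,0],[-1,0,0.05,0,0],[-1,0,0.05,0,0]]]}}

```text
time_s: 12.65
tcp_pos: [0.5319, 0.0065, 0.0492]
eef_rot: [180.0, -0.0, -87.5]
contact_force: [0.0, -0.2, -0.9]
gripper_width: 0.02
gripper_force: 40.0
```

Request:
{"fn": "drive_tool", "kwargs": {"increments": [[[-1,0,0.02,0,0],[-1,0,0.04,0,0],[-1,0,0.04,0,0]]]}}

```text
time_s: 13.02
tcp_pos: [0.527, 0.0063, 0.0492]
eef_rot: [180.0, -0.0, -87.5]
contact_force: [0.0, 0.3, -1.2]
gripper_width: 0.0193
gripper_force: 40.0
```

Request:
{"fn": "drive_tool", "kwargs": {"increments": [[[-1,0,0.02,0,0],[-1,0,0.04,0,0],[-1,0,0.04,0,0]]]}}

```text
time_s: 13.4
tcp_pos: [0.5222, 0.0061, 0.0492]
eef_rot: [180.0, 0.0, -87.5]
contact_force: [0.1, -0.7, -1.3]
gripper_width: 0.0197
gripper_force: 40.0
```

Request:
{"fn": "drive_tool", "kwargs": {"increments": [[[-1,0,0.02,0,0],[-1,0,0.04,0,0],[-1,0,0.04,0,0]]]}}

```text
time_s: 13.78
tcp_pos: [0.5174, 0.0059, 0.0492]
eef_rot: [180.0, -0.0, -87.5]
contact_force: [-0.2, 0.1, -1.6]
gripper_width: 0.0196
gripper_force: 40.0
```

Request:
{"fn": "drive_tool", "kwargs": {"increments": [[[-1,0,0.02,0,0],[-1,0,0.04,0,0],[-1,0,0.04,0,0]]]}}

```text
time_s: 14.15
tcp_pos: [0.5126, 0.0057, 0.0492]
eef_rot: [180.0, 0.0, -87.5]
contact_force: [1.0, 0.3, -1.4]
gripper_width: 0.0197
gripper_force: 40.0
```

Request:
{"fn": "drive_tool", "kwargs": {"increments": [[[-1,0,0.015,0,0],[-1,0,0.03,0,0],[-1,0,0.03,0,0]]]}}

```text
time_s: 14.52
tcp_pos: [0.509, 0.0055, 0.0492]
eef_rot: [180.0, -0.0, -87.5]
contact_force: [-0.3, -0.5, -0.6]
gripper_width: 0.0195
gripper_force: 40.0
```

Request:
{"fn": "drive_tool", "kwargs": {"increments": [[[-1,0,0.015,0,0],[-1,0,0.03,0,0],[-1,0,0.03,0,0]]]}}

```text
time_s: 14.9
tcp_pos: [0.5054, 0.0053, 0.0492]
eef_rot: [180.0, -0.0, -87.5]
contact_force: [0.6, 0.3, -0.1]
gripper_width: 0.0197
gripper_force: 40.0
```

Request:
{"fn": "drive_tool", "kwargs": {"increments": [[[-1,0,0.01,0,0],[-1,0,0.02,0,0],[-1,0,0.02,0,0]]]}}

```text
time_s: 15.28
tcp_pos: [0.5031, 0.0053, 0.0492]
eef_rot: [180.0, 0.0, -87.5]
contact_force: [-0.3, 0.1, -1.7]
gripper_width: 0.0198
gripper_force: 40.0
```

Request:
{"fn": "drive_tool", "kwargs": {"increments": [[[-1,0,0.01,0,0],[-1,0,0.02,0,0],[-1,0,0.02,0,0]]]}}

```text
time_s: 15.65
tcp_pos: [0.5013, 0.0053, 0.0494]
eef_rot: [-179.9, 0.0, -87.5]
contact_force: [2.2, -0.6, -0.6]
gripper_width: 0.0197
gripper_force: 40.0
```

Request:
{"fn": "drive_tool", "kwargs": {"increments": [[[-1,0,0.01,0,0],[-1,0,0.02,0,0],[-1,0,0.02,0,0]]]}}

```text
time_s: 16.02
tcp_pos: [0.4995, 0.0053, 0.0496]
eef_rot: [-179.9, 0.0, -87.5]
contact_force: [5.6, -0.8, -0.9]
gripper_width: 0.0196
gripper_force: 40.3
```

Request:
{"fn": "drive_tool", "kwargs": {"increments": [[[-1,0,-0.04,0,0],[-1,0,-0.07,0,0],[-1,0,-0.07,0,0]]]}}

```text
time_s: 16.4
tcp_pos: [0.5064, 0.0053, 0.0488]
eef_rot: [179.9, -0.0, -87.4]
contact_force: [-0.0, -0.3, -1.0]
gripper_width: 0.0195
gripper_force: 40.0
```

Request:
{"fn": "drive_tool", "kwargs": {"increments": [[[-1,0.02,0,0,0],[-1,0.04,0,0,0],[-1,0.06,0,0,0],[-1,0.075,0,0,0],[-1,0.075,0,0,0]]]}}

```text
time_s: 17.02
tcp_pos: [0.5072, -0.0037, 0.0492]
eef_rot: [180.0, 0.0, -87.5]
contact_force: [-0.5, -0.2, -1.1]
gripper_width: 0.0195
gripper_force: 40.0
```

Request:
{"fn": "drive_tool", "kwargs": {"increments": [[[-1,0.015,0,0,0],[-1,0.03,0,0,0],[-1,0.045,0,0,0],[-1,0.06,0,0,0]]]}}

```text
time_s: 17.52
tcp_pos: [0.5076, -0.0107, 0.0492]
eef_rot: [-180.0, 0.0, -87.5]
contact_force: [-0.4, 2.5, -1.6]
gripper_width: 0.0195
gripper_force: 40.0
```

Request:
{"fn": "drive_tool", "kwargs": {"increments": [[[-1,0.04,0,0,0],[-1,0.08,0,0,0],[-1,0.12,0,0,0],[-1,0.16,0,0,0],[-1,0.2,0,0,0]]]}}

```text
time_s: 18.15
tcp_pos: [0.5086, -0.0351, 0.0492]
eef_rot: [180.0, 0.0, -87.5]
contact_force: [0.6, 2.6, -1.1]
gripper_width: 0.0198
gripper_force: 40.0
```

Request:
{"fn": "drive_tool", "kwargs": {"increments": [[[-1,0.04,0,0,0],[-1,0.08,0,0,0],[-1,0.12,0,0,0],[-1,0.16,0,0,0],[-1,0.2,0,0,0]]]}}

```text
time_s: 18.77
tcp_pos: [0.5096, -0.0591, 0.0491]
eef_rot: [180.0, -0.0, -87.5]
contact_force: [0.2, 3.1, -1.7]
gripper_width: 0.0195
gripper_force: 40.0
```

Request:
{"fn": "drive_tool", "kwargs": {"increments": [[[-1,0.04,0,0,0],[-1,0.08,0,0,0],[-1,0.12,0,0,0],[-1,0.16,0,0,0],[-1,0.2,0,0,0]]]}}

```text
time_s: 19.4
tcp_pos: [0.5107, -0.083, 0.0492]
eef_rot: [180.0, 0.0, -87.5]
contact_force: [-0.4, 2.8, -0.6]
gripper_width: 0.02
gripper_force: 40.0
```

```bash
python3 -c "
from h import *
st()"
```

```text
t 19.4 corner case x,y -0.0303 0.018 rod z 0.0472 yaw err 0.04 F case 2.81 0.31 -0.59 M [ 0.97  0.01 -0.04]
```

Request:
{"fn": "drive_tool", "kwargs": {"increments": [[[-1,0.04,0,0,0],[-1,0.08,0,0,0],[-1,0.12,0,0,0],[-1,0.15,0,0,0],[-1,0.18,0,0,0]]]}}

```text
time_s: 20.02
tcp_pos: [0.5117, -0.1045, 0.0492]
eef_rot: [180.0, -0.0, -87.5]
contact_force: [0.7, 3.3, -2.0]
gripper_width: 0.0198
gripper_force: 40.0
```

Request:
{"fn": "drive_tool", "kwargs": {"increments": [[[-1,0.015,0,0,0],[-1,0.03,0,0,0],[-1,0.04,0,0,0]]]}}

```text
time_s: 20.4
tcp_pos: [0.5119, -0.1091, 0.0492]
eef_rot: [180.0, -0.0, -87.4]
contact_force: [-1.1, 2.4, -1.4]
gripper_width: 0.0198
gripper_force: 40.0
```

Request:
{"fn": "drive_tool", "kwargs": {"increments": [[[-1,0.01,0,0,0],[-1,0.02,0,0,0],[-1,0.025,0,0,0]]]}}

```text
time_s: 20.78
tcp_pos: [0.512, -0.1121, 0.0492]
eef_rot: [180.0, -0.0, -87.5]
contact_force: [-0.3, 3.3, -0.4]
gripper_width: 0.0195
gripper_force: 40.0
```

Steps of 2–2.5 mm until the stop is felt.

Request:
{"fn": "drive_tool", "kwargs": {"increments": [[[-1,0.01,0,0,0],[-1,0.02,0,0,0],[-1,0.02,0,0,0]]]}}

```text
time_s: 21.15
tcp_pos: [0.5122, -0.1146, 0.0492]
eef_rot: [-180.0, -0.0, -87.5]
contact_force: [-0.4, 2.4, -1.4]
gripper_width: 0.0199
gripper_force: 40.0
```

Request:
{"fn": "drive_tool", "kwargs": {"increments": [[[-1,0.01,0,0,0],[-1,0.02,0,0,0],[-1,0.02,0,0,0]]]}}

```text
time_s: 21.52
tcp_pos: [0.5123, -0.117, 0.0492]
eef_rot: [-180.0, -0.0, -87.5]
contact_force: [-0.4, 0.9, -0.7]
gripper_width: 0.0195
gripper_force: 40.0
```

Request:
{"fn": "drive_tool", "kwargs": {"increments": [[[-1,0.01,0,0,0],[-1,0.02,0,0,0],[-1,0.02,0,0,0]]]}}

```text
time_s: 21.9
tcp_pos: [0.5124, -0.1194, 0.0492]
eef_rot: [180.0, -0.0, -87.5]
contact_force: [0.3, 1.5, -1.4]
gripper_width: 0.0197
gripper_force: 40.0
```

Request:
{"fn": "drive_tool", "kwargs": {"increments": [[[-1,0.01,0,0,0],[-1,0.015,0,0,0],[-1,0.015,0,0,0]]]}}

```text
time_s: 22.28
tcp_pos: [0.5124, -0.1211, 0.0492]
eef_rot: [180.0, -0.0, -87.5]
contact_force: [0.2, 2.6, -1.2]
gripper_width: 0.0197
gripper_force: 40.0
```

Request:
{"fn": "drive_tool", "kwargs": {"increments": [[[-1,0.01,0,0,0],[-1,0.015,0,0,0],[-1,0.015,0,0,0]]]}}

```text
time_s: 22.65
tcp_pos: [0.5125, -0.1228, 0.0491]
eef_rot: [180.0, 0.0, -87.5]
contact_force: [-0.1, 2.0, -1.4]
gripper_width: 0.0195
gripper_force: 40.0
```

Request:
{"fn": "drive_tool", "kwargs": {"increments": [[[-1,0.01,0,0,0],[-1,0.015,0,0,0],[-1,0.015,0,0,0]]]}}

```text
time_s: 23.02
tcp_pos: [0.5125, -0.1235, 0.0489]
eef_rot: [-180.0, 0.1, -87.5]
contact_force: [-1.7, 11.4, -0.9]
gripper_width: 0.0194
gripper_force: 40.0
```

Stop felt at 11.4 N. Ease off to mid-hole, hold, then slide out sideways.

Request:
{"fn": "drive_tool", "kwargs": {"increments": [[[-1,-0.02,0,0,0],[-1,-0.05,0,0,0],[-1,-0.085,0,0,0],[-1,-0.085,0,0,0]]]}}

```text
time_s: 23.52
tcp_pos: [0.5122, -0.1143, 0.0492]
eef_rot: [-180.0, -0.0, -87.4]
contact_force: [0.2, 0.3, -0.7]
gripper_width: 0.0197
gripper_force: 40.0
```

Request:
{"fn": "drive_tool", "kwargs": {"increments": [[[-1,0,-0.05,0,0],[-1,0,-0.1,0,0],[-1,0,-0.15,0,0]]]}}

```text
time_s: 23.9
tcp_pos: [0.5308, -0.1137, 0.0492]
eef_rot: [-180.0, -0.0, -87.5]
contact_force: [0.8, -0.5, -1.8]
gripper_width: 0.0196
gripper_force: 40.0
```

Request:
{"fn": "drive_tool", "kwargs": {"increments": [[[-1,0,-0.1,0,0],[-1,0,-0.2,0,0],[-1,0,-0.3,0,0],[-1,0,-0.3,0,0]]]}}

```text
time_s: 24.4
tcp_pos: [0.5671, -0.112, 0.0489]
eef_rot: [-180.0, -0.0, -87.4]
contact_force: [-0.1, 1.0, -1.2]
gripper_width: 0.0197
gripper_force: 40.0
```

```bash
python3 - <<'E'
from h import *
s=st(); print(s['tcp_pos'],s['eef_rot'])
im,m=save('side','s4.png')
cv2.imwrite('pics/c4.png',cv2.resize(im[170:350,60:460],None,fx=2,fy=2,interpolation=cv2.INTER_CUBIC)[:,:,::-1])
E
```

```text
t 24.4 corner case x,y -0.0617 -0.037 rod z 0.0469 yaw err 0.05 F case 1.01 0.03 -1.19 M [0.02 0.02 0.01]
[ 0.56713906 -0.11200258  0.04894899] [-1.79987402e+02 -6.56073926e-03 -8.74484678e+01]
```

View pics/c4.png

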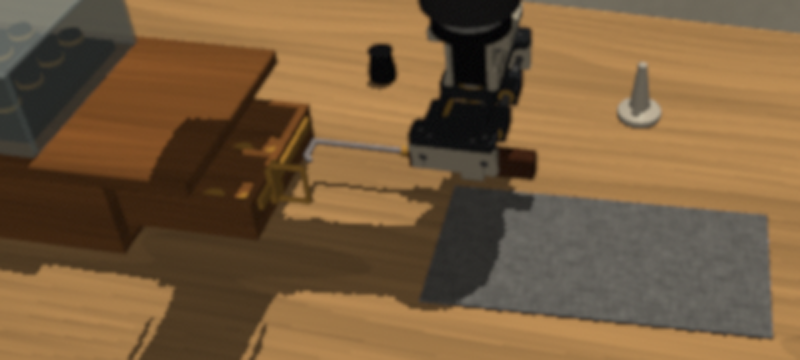

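The picture shows the tray drawn out with the brass eye on it, the hook free beside it; cone and loupe stand as before. Carry the hook back.

Request:
{"fn": "drive_tool", "kwargs": {"increments": [[[-1,0.3,0,0,0],[-1,0.65,0,0,0],[-1,0.95,0,0,0],[-1,0.95,0,0,0]]]}}

```text
time_s: 24.95
tcp_pos: [0.5704, -0.2281, 0.0489]
eef_rot: [180.0, 0.0, -87.6]
contact_force: [0.1, 0.6, -2.3]
gripper_width: 0.0197
gripper_force: 40.0
```

Request:
{"fn": "drive_tool", "kwargs": {"increments": [[[-1,0.35,0.22,0,-0.0233],[-1,0.72,0.445,0,-0.0233],[-1,0.72,0.445,0,-0.0233],[-1,0.72,0.445,0,-0.0233]]]}}

```text
time_s: 25.45
tcp_pos: [0.5215, -0.3143, 0.0492]
eef_rot: [-180.0, 0.0, -79.1]
contact_force: [0.6, -0.3, -1.3]
gripper_width: 0.0199
gripper_force: 40.0
```

Request:
{"fn": "drive_tool", "kwargs": {"increments": [[[-1,0,0,0.1,0],[-1,0,0,0.17,0],[-1,0,0,0.2,0],[-1,0,0,0.2,0]]]}}

```text
time_s: 25.95
tcp_pos: [0.5215, -0.3143, 0.0246]
eef_rot: [179.9, 0.0, -79.0]
contact_force: [0.0, 0.5, -1.2]
gripper_width: 0.0196
gripper_force: 40.0
```

Ease down the last ~4 mm, release, retreat.

Request:
{"fn": "drive_tool", "kwargs": {"increments": [[[-1,0,0,0.015,0],[-1,0,0,0.03,0],[-1,0,0,0.034,0],[-1,0,0,0.034,0]]]}}

```text
time_s: 26.45
tcp_pos: [0.5216, -0.3147, 0.0211]
eef_rot: [-180.0, -0.0, -79.1]
contact_force: [-1.1, 0.0, -1.0]
gripper_width: 0.0194
gripper_force: 40.0
```

Request:
{"fn": "drive_tool", "kwargs": {"increments": [[[-0.3,0,0,0,0],[-0.3,0,0,0,0],[0,0,0,0,0],[0,0,0,0,0],[0,0,0,0,0]]]}}

```text
time_s: 27.08
tcp_pos: [0.5217, -0.3147, 0.0211]
eef_rot: [180.0, -0.0, -79.1]
contact_force: [0.7, -0.6, 0.7]
gripper_width: 0.0433
gripper_force: 0.0
```

Request:
{"fn": "drive_tool", "kwargs": {"increments": [[[0,0,0,-0.2,0],[0,0,0,-0.5,0],[0,0,0,-1,0],[0,0,0,-1,0],[0,0,0,-1,0]]]}}

```text
time_s: 27.7
tcp_pos: [0.5215, -0.3145, 0.1413]
eef_rot: [-180.0, 0.0, -79.1]
contact_force: [-0.1, 0.5, -0.4]
gripper_width: 0.0441
gripper_force: 0.0
```

```bash
python3 - <<'E'
from h import *
im,m=save('side','s5.png')
cv2.imwrite('pics/c5.png',cv2.resize(im[170:350,60:460],None,fx=2,fy=2,interpolation=cv2.INTER_CUBIC)[:,:,::-1])
E
```

```text
(no output)
```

View pics/c5.png

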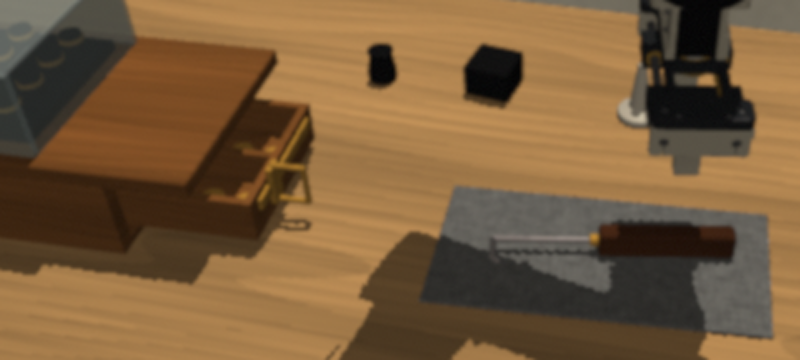

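The hook lies flat on the mat, the tray is out, and the bystanders haven't moved. I'm handing the job in.

```bash
python3 -c "
from plant import job
print(job.close_job())"
```

```text
the job is handed in; nothing more can be done
None
```

I drew the tray out to its stop with the hook (peak force reading about 12 N), laid the hook flat on its mat and left the bystanders where they were; I handed the job in at about 28 s, but no verdict came back.

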